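# Ease the spirit level out of the short-opening tool box

## Robot

A 6-joint arm with a two-finger parallel gripper is mounted at the origin on a cart in front of the work surface, level with it; the furniture and walls round the work are solid. World frame = base frame: x ahead of the robot, y to its left, z up, the work surface at z = 0. Lengths are in m, angles in degrees, forces in N, time in s.
With the tool pointing down it reaches from about 0.275 to 0.85 m from the base axis. Payload 19 kg.
Tool frame: the origin (TCP) lies at the very end of the fingers, on their centre line; the grasp point (between the pads) lies behind it (robot.pinch_z is the z of the grasp point in the tool frame, in m); z points along the fingers, y is the line along which they close (so a half turn about z gives the same grasp; the last joint's range is limited). The gripper opens to 85 mm and grips with 20 to 120 N. Pads are 22 mm wide; open, the fingers measure 114 mm over their backs; the gripper's body (76 mm by 85 mm) begins 54 mm behind the grasp point. The pads swing forward as they close: fully open they stand 13 mm farther back than shut.
Start: joints at [-7.678, 8.623, 82.357, -0, 89.026, -7.678], TCP at [0.575, -0, 0.209] pointing down, gripper open.
Joint ranges: [-160.23, 160.23], [-39.13, 120.54], [6.94, 153.29], [-79.49, 259.48], [9.18, 160.14], [-161.06, 161.06]. Speed limits (degrees/s): [108.29, 108.29, 127.2, 172.46, 172.46, 172.46].

## Interface

Orientations are given as [roll, pitch, yaw] about the fixed x, y, z axes, in that order (R = Rz(yaw) Ry(pitch) Rx(roll)).
In Python, from bench import robot gives the robot as it stands.
- The arm moves only by the tool step_arm, never from a script. Its argument "series" is a list of rows, each a list of 5 numbers: the finger opening in m, from 0 to 0.0854, then the shift along the world's x, y, z in m, then the turn about the world's z in degrees. A call has 1 to 20 rows; each row is the pose to reach, as a shift and turn from the pose commanded when the call began; what a row does not reach only later rows make up. A row lasts 1/12 s, in which the tool goes at most 41.7 mm and 7.16 degrees, less where a joint would pass 70% of its speed; a pose out of reach is approached as far as the arm can. A call with a gripper value outside its range is refused whole. The fingers move at their own pace and stop on an object; the grip force is fixed at half the most. Time passes only in rows, so rows that repeat a pose let the fingers close. It gives the time, the measured TCP pose, the force, the opening and the grip force at its end, in the units of the state.
- robot.sense(): the state, without advancing time (a new reading comes with each control period).
- robot.grab_frame(name): name is "scene" or "side" or "wrist"; returns the picture (384x512x3 uint8, red, green, blue); there is no depth.
- robot.calibration(name): a dict with "K" (3x3 intrinsics, pixels), "D" ([k1, k2, p1, p2, k3] as OpenCV has them; the pictures are not rectified), "world_to_cam" (4x4, takes a point from world to camera coordinates). Camera axes: x right, y up, looking along -z (the intrinsics and any distortion apply to the point x, -y, -z); pixel columns grow to the right and rows downward; lengths in m; the calibration is good to about 2 mm. A picture is of the moment at which its call begins: read the wrist's pose just before it. calibration takes no time and is no camera call; for the wrist camera it gives the pose at the moment of the call.
- robot.hand_in(): hands the job in; it is judged then, once.
Trained networks look in the newest picture that a camera, given by its name, has taken for a name from the list of things; names that differ only in an ending like _2 or _b are one class to them, and where a whole thing is asked for, a point or a joint stands for the part that bears it (a point fixed in the world has none). Each returns a list of dicts, best first, with "score" (0 to 1); they miss things now and then, are a little off and sometimes report something else, mostly with a low value. They report only what shows in the picture. A call takes as long as a camera call.
- robot.spot_in(query, camera): "centre" ([column, row] in pixels, amid what is visible of it).
- robot.regions_of(query, camera): "mask" (384x512 bool, what is visible of it) and "centre" ([column, row] in pixels, amid what is visible of it).
The state is a dict: "time": time; "qpos": joint angles; "qvel": joint speeds; "tau": joint torques, N m; "tcp_pos": TCP position; "ee_rot": TCP orientation; "contact_force": force on the tool from outside, world axes, zero at the start; "torque": the same for the moment, N m; "finger_gap": opening from 0.0 (shut) to 1.0 (fully open); "grip_force": force on a finger pad.
Only numpy, scipy, OpenCV 4.12 (cv2) and the standard library are available. Lean on these libraries where they do the work, as an engineer would, in place of code of your own. Each camera call takes 0.05 s, during which the arm holds its last target. There are 200 camera calls.

## Task

The spirit level is shut in the plywood tool box: turn the locking knob beside the lid a quarter turn counter-clockwise to free the lid, and slide the lid towards you as far as its stop. Then tilt the level and draw it out on the slant through the opening, which is shorter than the level, without jamming it against the box. Finish still holding the level up in the gripper, all of it clear above the box and its knob, with the lid left open and the other things on the bench left where they are.

Things in the scene. Friction and masses are not known exactly. Their poses are not given: they have to be found in the camera images.
- tool_box: Plywood box fixed to the bench, 294 (x) x 154 (y) mm; origin under its centre, x along its length away from the robot, y left. Inside 270 x 130 mm, floor top z = 8; walls 12 thick, top z = 57; guide strips on the side walls to z = 64. The lid covers it; a block 44 x 50 mm, top z = 62, outside its +y wall at x = -102, y = 102 carries the knob.
- lid (a joint): Travel (m) of the 294 x 144 x 6 mm plywood lid (z = 58 to 64) along the box's -x: 0 shut, 0.160 at its stop. Fully back its far edge is at box x = -13 mm: the opening is then x = -13 to 135, 130 wide. Friction 2 N, stays where left. A lug on its +y edge, 18 mm (x), y to 97, z = 64 to 72, at x = -61 when shut, is blocked by the knob's tongue.
- lid_bar (a point): Middle of the wooden pull bar on top of the lid, at x = 35 mm, y = 0, z = 80 of the box when shut; moves with the lid. The bar is 14 (x) x 70 (y) mm, from z = 64 to 86.
- lock_knob (a joint): Angle (rad) of the locking knob, axis vertical: near 0 locked (grip bar along the box's x), grows counter-clockwise seen from above to 1.571 at its stop, free (bar along the box's y). Blocks the lid below about 1.0. Friction 0.06 N m; stays where it is left.
- knob_bar (a point): Point on the knob's axis in its black grip bar, at x = -102, y = 105, z = 92 mm of the box; its axes turn with the knob. The bar is 48 mm long (point's x axis) x 14 wide (y), from z = 76 to 102 mm; a steel tongue below it (z = 64 to 72) reaches 30 mm along +x.
- spirit_level: Small red spirit level, 236 mm long (own y axis) x 40 (own z) x 20 thick (own x), about 0.2 kg; origin at the middle of its base edge face. It lies on its side on the box floor along the box's length, 20 mm high there and 40 mm across; grip it across the 40 mm.
- level_mid (a point): Centre of the level.
- level_end_a (a point): Centre of one end face of the level, 118 mm from its centre.
- level_end_b (a point): Centre of the other end face of the level, 118 mm from its centre.
- sanding_block: Bystander: wooden sanding block 64 x 111 x 30 mm; origin under its centre.
- tape_measure: Bystander: tape measure 37 x 91 x 66 mm; origin under its centre.
- offcut: Bystander: softwood offcut 45 x 120 x 45 mm; origin under its centre.
- screw_jar: Bystander: jar of screws with a lid, 66 mm across, 88 tall; origin under its centre.

How it is judged (in metres and radians):
On the way, in this order (a step that is already met when the one before it is completed fails the run):
1. the knob is turned to free the lid (value of joint lock_knob above 1.2 rad and value of joint lid below 0.05 m), for 0.1 s.
2. the lid is slid back to its stop (value of joint lid above 0.15 m), for 0.2 s.
3. the level is out through the opening, both ends above the box (height (world z) of each of level_end_a, level_end_b above 0.1 m), for 0.1 s.
At the end, for the whole second after the job is handed in: The gripper holds the level still (under 30 mm/s), both its end centres more than 115 mm above the bench, touching neither box, lid nor knob; the lid is still open (slid back over 100 mm) and the knob still free (over 1.0 rad) (height (world z) of each of level_end_a, level_end_b above 0.115 m and contact force between the fingers and spirit_level above 2 N and contact force between spirit_level and tool_box below 0.1 N and linear speed of spirit_level below 0.03 m/s and value of joint lid above 0.1 m and value of joint lock_knob above 1 rad); the arm keeps its last pose, push and grip.
It fails at once if the level is jammed against the box or lid with over 40 N once one of its ends is raised (contact force between spirit_level and tool_box above 40 N and height (world z) of any of level_end_a, level_end_b above 0.035 m).
It fails at once if a bystander is shifted by more than 30 mm (distance of any of sanding_block, tape_measure, offcut, screw_jar from where it was at the start of the episode above 0.03 m).
It also fails if it takes over 64 s, if anything falls off the work surface, if the arm or the gripper's body presses on something with over 40 N, if the wrist force passes 120 N, or if a joint passes its speed limit or range.

## Working session

There is one attempt and no reset: what is moved stays moved. The work goes in short steps, Python scripts to look and compute and a tool call to move; the robot and the scene stay as the last step left them, time stands still between calls to the robot, and variables do not carry over. Pictures are saved under pics/ and viewed, at most 10 in all, crops included, and the job is handed in when it is done.

Besides the shell and the picture viewer there is one more tool, called after ">>>" by a JSON object that holds its "api" and its "payload". step_arm: Moves the arm, as the interface text tells. Its arguments: {"type":"object","properties":{"series":{"type":"array"}},"required":["series"]}

```bash
mkdir -p pics; ls
cat > h.py <<'E'
import numpy as np, cv2
from bench import robot
def grab(c,fn=None):
    cal=robot.calibration(c); im=robot.grab_frame(c)
    if fn: cv2.imwrite('pics/'+fn,cv2.cvtColor(np.asarray(im),cv2.COLOR_RGB2BGR))
    return np.asarray(im),cal
def ray(cal,px):
    K=np.array(cal['K'],float);D=np.array(cal['D'],float);T=np.array(cal['world_to_cam'],float)
    u=cv2.undistortPoints(np.array([[px]],float),K,D)[0,0]
    d=T[:3,:3].T@np.array([u[0],-u[1],-1.]);o=-T[:3,:3].T@T[:3,3]
    return o,d/np.linalg.norm(d)
def atz(cal,px,z):
    o,d=ray(cal,px); return o+d*(z-o[2])/d[2]
def tri(obs):
    A=np.zeros((3,3));b=np.zeros(3)
    for cal,px in obs:
        o,d=ray(cal,px);P=np.eye(3)-np.outer(d,d);A+=P;b+=P@o
    x=np.linalg.solve(A,b)
    return x
def proj(cal,p):
    T=np.array(cal['world_to_cam'],float);q=T[:3,:3]@np.array(p,float)+T[:3,3]
    q=np.array([[q[0],-q[1],-q[2]]])
    return cv2.projectPoints(q,np.zeros(3),np.zeros(3),np.array(cal['K'],float),np.array(cal['D'],float))[0][0,0]
E
python3 - <<'E'
from h import *
np.set_printoptions(precision=4,suppress=True)
ims=[]
C={}
for c in ('scene','side','wrist'):
    im,C[c]=grab(c,c+'0.png')
    for q in ('lid_bar','knob_bar','tool_box'):
        r=robot.regions_of(q,c)
        for x in r[:2]: print(c,q,round(x['score'],2),np.round(x['centre'],1),x['mask'].sum(), np.round(atz(C[c],x['centre'],{'lid_bar':.08,'knob_bar':.1,'tool_box':.06}[q]),3))
print(robot.pinch_z,robot.sense()['ee_rot'])
a=cv2.imread('pics/scene0.png');b=cv2.imread('pics/side0.png');c=cv2.imread('pics/wrist0.png')
cv2.imwrite('pics/m0.png',cv2.resize(np.hstack([a,b]),(800,300)))
E
```

```text
pics
scene lid_bar 0.59 [260.6 198.7] 3654 [ 0.545 -0.082  0.08 ]
scene knob_bar 0.6 [209.5 182.3] 280 [0.443 0.008 0.1  ]
scene tool_box 0.92 [257.5 209.4] 6717 [ 0.532 -0.096  0.06 ]
side lid_bar 0.89 [252.1 184.1] 1617 [ 0.575 -0.036  0.08 ]
side knob_bar 0.62 [291.5 194.7] 240 [0.459 0.08  0.1  ]
side knob_bar 0.24 [246.5 281.4] 1710 [0.535 0.462 0.1  ]
side tool_box 0.72 [255.9 198. ] 4146 [0.56  0.017 0.06 ]
wrist lid_bar 0.7 [253.5 211.3] 25297 [ 0.574 -0.038  0.08 ]
wrist knob_bar 0.73 [142.3 151.6] 1252 [0.464 0.031 0.1  ]
wrist tool_box 0.65 [244.8 208.3] 30635 [ 0.563 -0.041  0.06 ]
-0.0187 [-179.9921   -0.0005   89.9978]
```

View pics/m0.png

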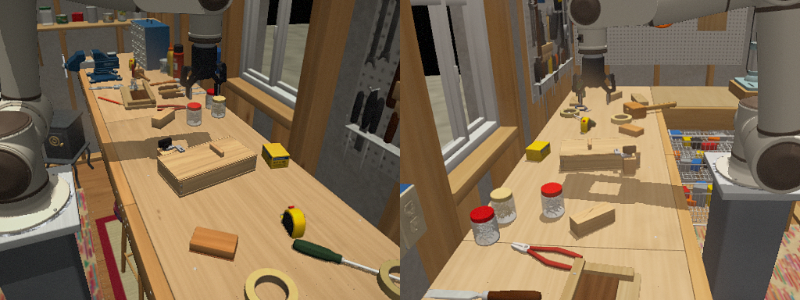

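View pics/wrist0.png

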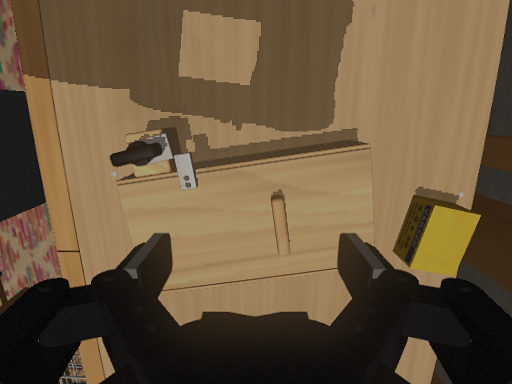

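The wrist view shows the lid (corners near (118,183), (370,145), (375,268)), the pull bar near (281,225) and the knob near (140,152), with its steel tongue at (185,170). I'll fit the box pose next.

Run:
```python
from h import *
from scipy.optimize import least_squares
np.set_printoptions(precision=4,suppress=True)
C={c:robot.calibration(c) for c in('scene','side','wrist')}
W=C['wrist']
pts=[((118,183),(-147,72,64)),((370,145),(147,72,64)),((375,268),(147,-72,64)),((278,193),(35,35,86)),((285,254),(35,-35,86))]
def w(p,l):
    c,s=np.cos(p[2]),np.sin(p[2]);l=np.array(l)/1000
    return np.array([p[0]+c*l[0]-s*l[1],p[1]+s*l[0]+c*l[1],l[2]])
f=lambda p:np.concatenate([proj(W,w(p,l))-px for px,l in pts])
r=least_squares(f,[.56,-.04,.1],loss='soft_l1')
print(r.x,np.degrees(r.x[2]),f(r.x).round(1))
p=r.x
np.save('p.npy',p)
edges=[]
def rect(x0,x1,y0,y1,z):
    q=[(x0,y0,z),(x1,y0,z),(x1,y1,z),(x0,y1,z)];return list(zip(q,q[1:]+q[:1]))
edges=rect(-147,147,-72,72,64)+rect(28,42,-35,35,86)+rect(-147,147,-77,77,0)+rect(-126,-78,98,112,102)+rect(-124,-80,77,127,62)
out=[]
for c,(x0,x1,y0,y1) in dict(wrist=(90,410,100,300),scene=(190,350,150,270),side=(190,350,150,270)).items():
    im=cv2.imread(f'pics/{c}0.png');k=4 if c!='wrist' else 2
    im=cv2.resize(im,None,fx=k,fy=k,interpolation=cv2.INTER_CUBIC)
    for a,b in edges:
        A=(proj(C[c],w(p,a))+.5)*k;B=(proj(C[c],w(p,b))+.5)*k
        cv2.line(im,tuple(int(v) for v in A),tuple(int(v) for v in B),(0,255,0) ,1)
    im=im[y0*k:y1*k,x0*k:x1*k]
    out.append(cv2.resize(im,(400,300) if c!='wrist' else (480,300)))
cv2.imwrite('pics/ov.png',np.vstack([np.hstack(out[1:]),np.hstack([out[0],np.zeros((300,320,3),np.uint8)])]))
print('knob',w(p,(-102,105,92)),'bar',w(p,(35,0,80)))
```

```text
[ 0.5703 -0.0584  0.1458] 8.356086344090635 [-2.3 -0.5  1.6  0.2  0.6 -7.7 -0.5  3.3  0.   0.4]
knob [0.4541 0.0306 0.092 ] bar [ 0.6049 -0.0533  0.08  ]
```

View pics/ov.png

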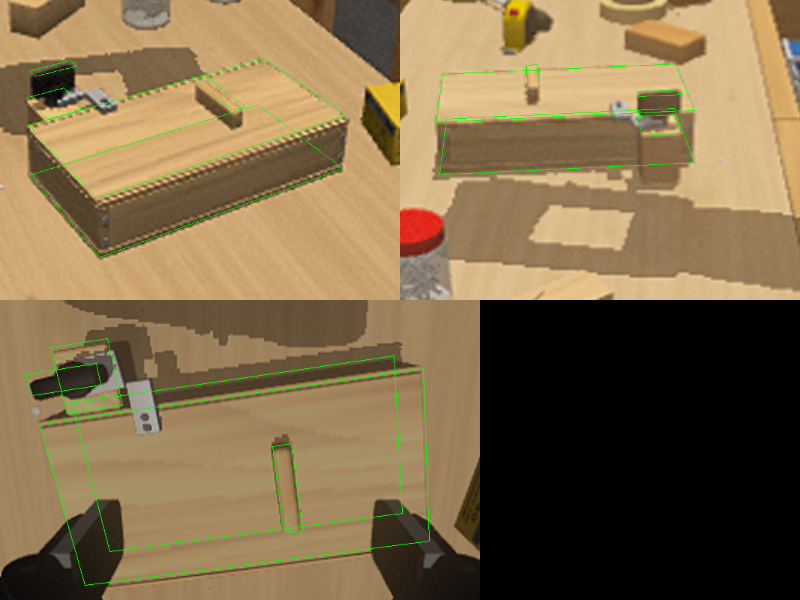

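>>> {"api": "step_arm", "payload": {"series": [[0.06, -0.03, 0.008, 0, -7], [0.06, -0.06, 0.016, 0, -14], [0.06, -0.09, 0.024, 0, -21], [0.06, -0.121, 0.031, 0, -28], [0.06, -0.121, 0.031, 0, -35], [0.06, -0.121, 0.031, 0, -42], [0.06, -0.121, 0.031, 0, -49], [0.06, -0.121, 0.031, 0, -56], [0.06, -0.121, 0.031, -0.02, -63], [0.06, -0.121, 0.031, -0.04, -70], [0.06, -0.121, 0.031, -0.05, -77], [0.06, -0.121, 0.031, -0.06, -81.6], [0.06, -0.121, 0.031, -0.09, -81.6], [0.06, -0.121, 0.031, -0.12, -81.6], [0.06, -0.121, 0.031, -0.133, -81.6], [0.06, -0.121, 0.031, -0.133, -81.6], [0.06, -0.121, 0.031, -0.133, -81.6]]}}

```text
time: 2.02
tcp_pos: [0.4539, 0.031, 0.0766]
ee_rot: [-180.0, 0.0, 8.4]
contact_force: [-0.4, 0.4, 1.0]
finger_gap: 0.701
grip_force: 0.0
```

>>> {"api": "step_arm", "payload": {"series": [[0, 0, 0, 0, 0], [0, 0, 0, 0, 0], [0, 0, 0, 0, 0], [0, 0, 0, 0, 0], [0, 0, 0, 0, 0], [0, 0, 0, 0, 0]]}}

```text
time: 2.52
tcp_pos: [0.4547, 0.0293, 0.0778]
ee_rot: [179.8, -0.1, 8.4]
contact_force: [-2.2, -15.5, 8.9]
finger_gap: 0.124
grip_force: 58.4
```

>>> {"api": "step_arm", "payload": {"series": [[0, 0.0005, -0.002, 0, 6], [0, 0.0005, -0.002, 0, 12], [0, 0.0005, -0.002, 0, 18], [0, 0.0005, -0.002, 0, 24], [0, 0.0005, -0.002, 0, 30], [0, 0.0005, -0.002, 0, 36], [0, 0.0005, -0.002, 0, 42], [0, 0.0005, -0.002, 0, 48], [0, 0.0005, -0.002, 0, 54], [0, 0.0005, -0.002, 0, 60], [0, 0.0005, -0.002, 0, 66], [0, 0.0005, -0.002, 0, 72], [0, 0.0005, -0.002, 0, 78], [0, 0.0005, -0.002, 0, 84], [0, 0.0005, -0.002, 0, 88], [0, 0.0005, -0.002, 0, 88], [0, 0.0005, -0.002, 0, 88]]}}

```text
time: 3.93
tcp_pos: [0.4538, 0.0294, 0.0776]
ee_rot: [-179.9, -0.0, 96.4]
contact_force: [-14.9, 3.2, 19.6]
finger_gap: 0.126
grip_force: 60.4
```

>>> {"api": "step_arm", "payload": {"series": [[0.06, 0, 0, 0, 0], [0.06, 0, 0, 0, 0], [0.06, 0, 0, 0, 0], [0.06, 0, 0, 0, 0], [0.06, 0, 0, 0.03, 0], [0.06, 0, 0, 0.06, 0], [0.06, 0.03, -0.01, 0.09, 1], [0.06, 0.06, -0.03, 0.1, 2], [0.06, 0.09, -0.05, 0.1, 2], [0.06, 0.12, -0.07, 0.1, 2], [0.06, 0.151, -0.083, 0.1, 2], [0.06, 0.151, -0.083, 0.1, 2], [0.06, 0.151, -0.083, 0.1, 2]]}}

```text
time: 5.02
tcp_pos: [0.6061, -0.0547, 0.1751]
ee_rot: [-179.9, -0.0, 98.3]
contact_force: [-1.0, 0.5, 0.0]
finger_gap: 0.706
grip_force: 0.0
```

Run:
```python
from h import *
for c in ('wrist','scene'):
    im,C=grab(c,c+'1.png')
    for q in ('knob_bar','lid_bar'):
        for x in robot.regions_of(q,c)[:1]: print(c,q,round(x['score'],2),np.round(x['centre'],1),x['mask'].sum())
a=cv2.imread('pics/scene1.png')[150:270,190:350];cv2.imwrite('pics/m1.png',np.hstack([cv2.resize(a,(400,300)),cv2.resize(cv2.imread('pics/wrist1.png'),(400,300))]))
s=robot.sense();print(s['tcp_pos'],s['contact_force'])
```

```text
wrist knob_bar 0.82 [94.3 62.3] 2357
wrist lid_bar 0.9 [215.1 172.9] 38392
scene knob_bar 0.47 [210.  185.4] 197
scene lid_bar 0.89 [261.5 200.6] 3517
[ 0.60501532 -0.05356549  0.1771125 ] [ 0.34447326  0.49579216 -0.70037155]
```

View pics/m1.png

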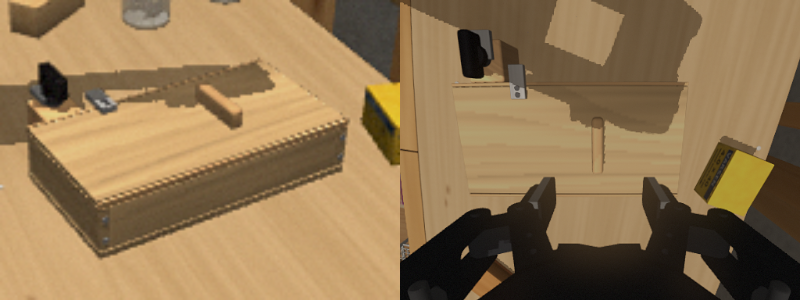

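>>> {"api": "step_arm", "payload": {"series": [[0.06, 0, 0, -0.04, 0], [0.06, 0, 0, -0.08, 0], [0.06, 0, 0, -0.1, 0], [0.06, 0, 0, -0.109, 0], [0.06, 0, 0, -0.109, 0], [0, 0, 0, -0.109, 0], [0, 0, 0, -0.109, 0], [0, 0, 0, -0.109, 0], [0, 0, 0, -0.109, 0], [0, 0, 0, -0.109, 0], [0, 0, 0, -0.109, 0]]}}

```text
time: 6.23
tcp_pos: [0.6056, -0.054, 0.068]
ee_rot: [180.0, 0.0, 98.4]
contact_force: [0.4, -0.8, 0.2]
finger_gap: 0.001
grip_force: 0.0
```

>>> {"api": "step_arm", "payload": {"series": [[0, -0.01, -0.0015, 0, 0], [0, -0.02, -0.003, 0, 0], [0, -0.03, -0.0044, 0, 0], [0, -0.04, -0.0059, 0, 0], [0, -0.05, -0.0073, 0, 0], [0, -0.06, -0.0088, 0, 0], [0, -0.07, -0.0103, 0, 0], [0, -0.08, -0.0118, 0, 0], [0, -0.09, -0.0132, 0, 0], [0, -0.1, -0.0147, 0, 0], [0, -0.11, -0.0162, 0, 0], [0, -0.12, -0.0176, 0, 0], [0, -0.13, -0.0191, 0, 0], [0, -0.14, -0.0206, 0, 0], [0, -0.15, -0.022, 0, 0], [0, -0.155, -0.0228, 0, 0], [0, -0.158, -0.0232, 0, 0], [0, -0.158, -0.0232, 0, 0], [0, -0.158, -0.0232, 0, 0]]}}

```text
time: 7.82
tcp_pos: [0.4477, -0.0773, 0.0676]
ee_rot: [180.0, 0.0, 98.4]
contact_force: [0.3, 0.6, 0.3]
finger_gap: -0.001
grip_force: 0.0
```

Run:
```python
from h import *
for c in ('wrist','scene','side'):
    im,C=grab(c,c+'2.png')
    s=robot.sense()
    for q in ('lid_bar',):
        for x in robot.regions_of(q,c)[:1]: print(c,q,round(x['score'],2),np.round(x['centre'],1),x['mask'].sum(), proj(C,s['tcp_pos']))
a=[cv2.resize(cv2.imread(f'pics/{c}2.png')[130:280,170:370],(400,300)) for c in('scene','side')]
cv2.imwrite('pics/m2.png',np.vstack([np.hstack(a),np.hstack([cv2.resize(cv2.imread('pics/wrist2.png'),(400,300))]*2)]))
```

```text
wrist lid_bar 0.59 [380.6 187.9] 51496 [254.44991455 222.23338177]
scene lid_bar 0.69 [261.3 199.2] 3322 [222.67856915 209.86185418]
side lid_bar 0.78 [254.3 185.6] 1926 [295.83298595 183.08133283]
```

View pics/m2.png

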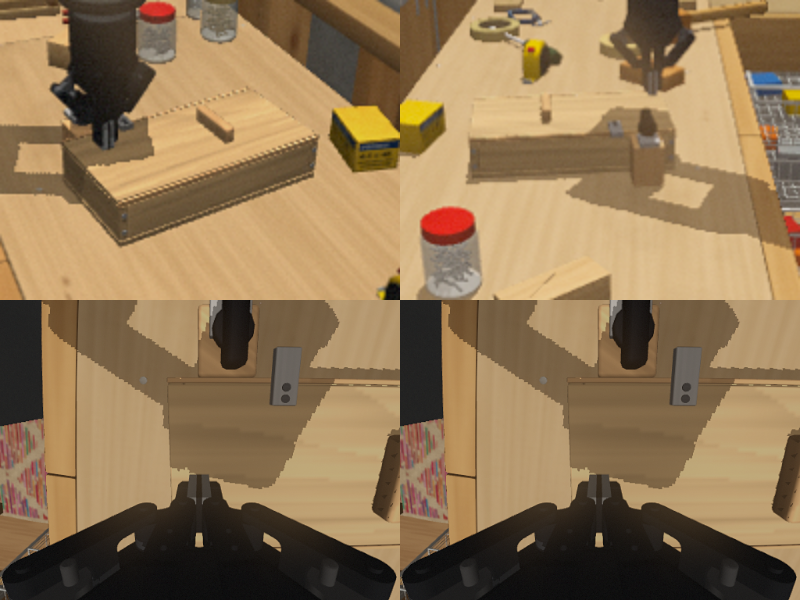

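Run:
```python
from h import *
p=np.load('p.npy')
def w(l):
    c,s=np.cos(p[2]),np.sin(p[2]);l=np.array(l)/1000
    return np.array([p[0]+c*l[0]-s*l[1],p[1]+s*l[0]+c*l[1],l[2]])
out=[]
for c in ('scene','side','wrist'):
    im,C=grab(c)
    print(c,[(round(x['score'],2),np.round(x['centre'],1)) for x in robot.spot_in('lid_bar',c)[:2]],proj(C,w((35,0,86))))
    k=8 if c!='wrist' else 4
    big=cv2.resize(im[:,:,::-1].copy(),None,fx=k,fy=k,interpolation=cv2.INTER_CUBIC)
    for z in (64,86):
        q=[proj(C,w(v)) for v in ((28,-35,z),(42,-35,z),(42,35,z),(28,35,z))]
        cv2.polylines(big,[np.int32([(v+.5)*k for v in q])],True,(0,255,0) if z>80 else (255,0,255),1)
    cx,cy=((proj(C,w((35,0,75)))+.5)*k).astype(int);cx=min(cx,512*k-130)
    out.append(big[max(cy-200,0):cy+200,max(cx-130,0):cx+130][:400])
h=min(o.shape[0] for o in out);cv2.imwrite('pics/m3.png',np.hstack([o[:h] for o in out]))
```

```text
scene [(0.78, array([263.6, 201.2]))] [277.32684615 186.83099264]
side [(0.93, array([252.1, 183.1]))] [242.59798672 179.79534853]
wrist [(0.64, array([380.6, 187.2]))] [524.17604548 231.94548372]
```

View pics/m3.png

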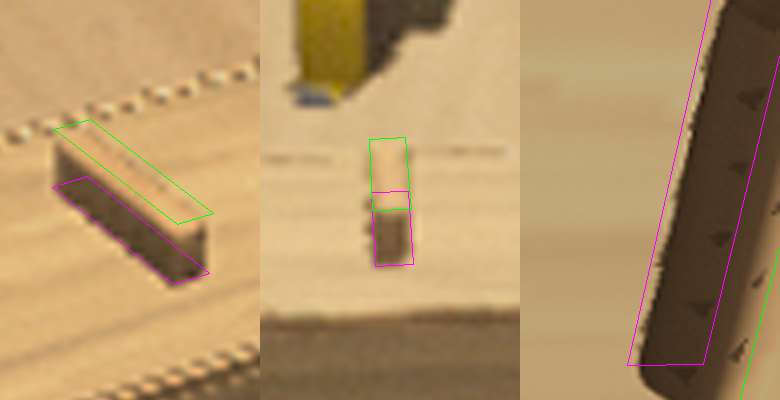

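>>> {"api": "step_arm", "payload": {"series": [[0.06, 0, 0, 0.03, 0], [0.06, 0, 0, 0.06, 0], [0.06, 0.03, 0.004, 0.06, 0], [0.06, 0.06, 0.009, 0.06, 0], [0.06, 0.09, 0.013, 0.06, 0], [0.06, 0.12, 0.018, 0.06, 0], [0.06, 0.15, 0.022, 0.06, 0], [0.06, 0.157, 0.023, 0.03, 0], [0.06, 0.157, 0.023, 0.01, 0], [0.06, 0.157, 0.023, 0, 0], [0.06, 0.157, 0.023, 0, 0], [0.06, 0.157, 0.023, 0, 0]]}}

```text
time: 9.42
tcp_pos: [0.6043, -0.0543, 0.068]
ee_rot: [-180.0, -0.0, 98.4]
contact_force: [-0.2, -0.1, 0.3]
finger_gap: 0.699
grip_force: 0.0
```

Run:
```python
from h import *
o=[]
for c in ('scene','side','wrist'):
    im,C=grab(c,c+'4.png');s=robot.sense()
    q=proj(C,s['tcp_pos']).astype(int);print(c,q)
    if c!='wrist': o.append(cv2.resize(im[q[1]-30:q[1]+20,q[0]-25:q[0]+25],(250,250),interpolation=cv2.INTER_CUBIC)[:,:,::-1])
    else: o.append(cv2.resize(im,(300,250))[:,:,::-1])
cv2.imwrite('pics/m4.png',np.hstack(o))
```

```text
scene [277 192]
side [242 184]
wrist [254 222]
```

View pics/m4.png

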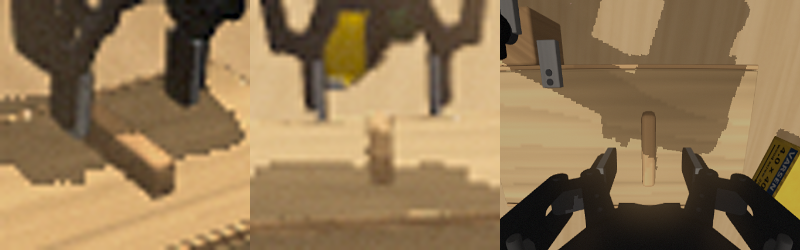

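Both fixed views show the fingertips about 15 to 18 mm higher than the reported TCP, at crop row 115 instead of 150, so the grip passed over the bar. I'll go down in small steps, watching the force, and close lower.

>>> {"api": "step_arm", "payload": {"series": [[0.06, 0, 0, -0.005, 0], [0.06, 0, 0, -0.01, 0], [0.06, 0, 0, -0.013, 0], [0.06, 0, 0, -0.013, 0], [0, 0, 0, -0.013, 0], [0, 0, 0, -0.013, 0], [0, 0, 0, -0.013, 0], [0, 0, 0, -0.013, 0], [0, 0, 0, -0.013, 0], [0, 0, 0, -0.013, 0]]}}

```text
time: 10.4
tcp_pos: [0.6042, -0.0543, 0.0548]
ee_rot: [-180.0, 0.0, 98.4]
contact_force: [-5.7, -0.7, 4.9]
finger_gap: 0.145
grip_force: 58.9
```

>>> {"api": "step_arm", "payload": {"series": [[0, -0.01, -0.0015, 0, 0], [0, -0.02, -0.003, 0, 0], [0, -0.03, -0.0044, 0, 0], [0, -0.04, -0.0059, 0, 0], [0, -0.05, -0.0073, 0, 0], [0, -0.06, -0.0088, 0, 0], [0, -0.07, -0.0103, 0, 0], [0, -0.08, -0.0118, 0, 0], [0, -0.09, -0.0132, 0, 0], [0, -0.1, -0.0147, 0, 0], [0, -0.11, -0.0162, 0, 0], [0, -0.12, -0.0176, 0, 0], [0, -0.13, -0.0191, 0, 0], [0, -0.14, -0.0206, 0, 0], [0, -0.148, -0.0218, 0, 0], [0, -0.153, -0.0225, 0, 0], [0, -0.157, -0.0231, 0, 0], [0, -0.157, -0.0231, 0, 0], [0, -0.157, -0.0231, 0, 0]]}}

```text
time: 11.98
tcp_pos: [0.4466, -0.0776, 0.0548]
ee_rot: [180.0, 0.0, 98.4]
contact_force: [-2.2, -1.2, 7.7]
finger_gap: 0.139
grip_force: 60.4
```

>>> {"api": "step_arm", "payload": {"series": [[0.06, 0, 0, 0, 0], [0.06, 0, 0, 0, 0], [0.06, 0, 0, 0, 0], [0.06, 0, 0, 0.03, 0], [0.06, 0, 0, 0.065, 0], [0.06, 0, 0, 0.105, -7], [0.06, 0.02, 0.002, 0.145, -14], [0.06, 0.04, 0.005, 0.17, -21], [0.06, 0.06, 0.009, 0.17, -28], [0.06, 0.08, 0.012, 0.17, -35], [0.06, 0.1, 0.015, 0.17, -42], [0.06, 0.12, 0.018, 0.17, -49], [0.06, 0.14, 0.02, 0.17, -56], [0.06, 0.155, 0.022, 0.17, -63], [0.06, 0.163, 0.024, 0.17, -70], [0.06, 0.163, 0.024, 0.17, -77], [0.06, 0.163, 0.024, 0.17, -84], [0.06, 0.163, 0.024, 0.17, -90], [0.06, 0.163, 0.024, 0.17, -90], [0.06, 0.163, 0.024, 0.17, -90]]}}

```text
time: 13.65
tcp_pos: [0.6103, -0.0533, 0.2242]
ee_rot: [-180.0, 0.0, 8.6]
contact_force: [-0.4, 0.0, 0.5]
finger_gap: 0.705
grip_force: 0.0
```

Run:
```python
from h import *
im,C=grab('wrist','wrist5.png')
p=np.load('p.npy');c,s=np.cos(p[2]),np.sin(p[2])
def loc(P): d=P[:2]-p[:2]; return np.round(1000*np.array([c*d[0]+s*d[1],-s*d[0]+c*d[1]]),1)
def w(l):
    l=np.array(l)/1000
    return np.array([p[0]+c*l[0]-s*l[1],p[1]+s*l[0]+c*l[1],l[2]])
S=robot.sense();print(S['tcp_pos'],loc(S['tcp_pos']))
for x in robot.regions_of('spirit_level','wrist')[:2]:
    m=x['mask'].astype(np.uint8);print(round(x['score'],2),x['centre'],m.sum())
    ct=max(cv2.findContours(m,0,2)[0],key=cv2.contourArea);R=cv2.minAreaRect(ct);B=cv2.boxPoints(R)
    print(B.round(1),[loc(atz(C,b,.028)) for b in B])
big=im[:,:,::-1].copy()
for a,z in (((-13,135,-65,65),57),):
    q=[proj(C,w((u,v,z))) for u,v in((a[0],a[2]),(a[1],a[2]),(a[1],a[3]),(a[0],a[3]))];cv2.polylines(big,[np.int32(q)],True,(0,255,0),1)
cv2.imwrite('pics/w5.png',big)
```

```text
[ 0.61033612 -0.05330537  0.2242653 ] [40.4 -0.7]
0.97 [250.0, 159.1] 3348
[[239.3 213. ]
 [241.  103.9]
 [274.1 104.4]
 [272.4 213.5]] [array([-23.1,  19.2]), array([120.4,  15.7]), array([119.9, -25.4]), array([-23.7, -26.2])]
```

View pics/w5.png

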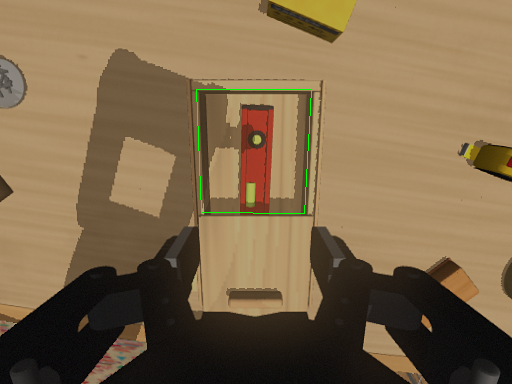

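The opening is clear, and the level lies along x from about -116 to 120 mm at y ≈ -4.5 mm. I'll move over it at x ≈ 88 mm and descend.

>>> {"api": "step_arm", "payload": {"series": [[0.06, 0.02, 0.001, -0.03, 0], [0.06, 0.04, 0.0025, -0.06, -0.5], [0.06, 0.0475, 0.003, -0.09, -1], [0.06, 0.0475, 0.003, -0.12, -1], [0.06, 0.0475, 0.003, -0.15, -1], [0.06, 0.0475, 0.003, -0.18, -1], [0.06, 0.0475, 0.003, -0.2, -1], [0.06, 0.0475, 0.003, -0.21, -1], [0.06, 0.0475, 0.003, -0.215, -1], [0.06, 0.0475, 0.003, -0.218, -1], [0.06, 0.0475, 0.003, -0.218, -1], [0.06, 0.0475, 0.003, -0.218, -1]]}}

```text
time: 14.75
tcp_pos: [0.6587, -0.0504, 0.0078]
ee_rot: [180.0, -0.1, 7.4]
contact_force: [-0.1, 0.0, 0.9]
finger_gap: 0.699
grip_force: 0.0
```

>>> {"api": "step_arm", "payload": {"series": [[0.052, 0, 0, -0.002, 0], [0.052, 0, 0, -0.004, 0], [0.052, 0, 0, -0.005, 0], [0.052, 0, 0, -0.005, 0]]}}

```text
time: 15.08
tcp_pos: [0.6579, -0.0503, 0.0014]
ee_rot: [-180.0, 0.0, 7.4]
contact_force: [-0.4, 0.1, 0.6]
finger_gap: 0.606
grip_force: 0.0
```

>>> {"api": "step_arm", "payload": {"series": [[0.052, 0, 0, -0.002, 0], [0.052, 0, 0, -0.004, 0], [0.052, 0, 0, -0.006, 0], [0.052, 0, 0, -0.006, 0], [0.052, 0, 0, -0.006, 0]]}}

```text
time: 15.5
tcp_pos: [0.6579, -0.0503, -0.0047]
ee_rot: [-180.0, 0.0, 7.4]
contact_force: [1.0, 0.8, 0.6]
finger_gap: 0.61
grip_force: 0.0
```

>>> {"api": "step_arm", "payload": {"series": [[0.052, 0, 0, -0.002, 0], [0.052, 0, 0, -0.002, 0], [0.03, 0, 0, -0.002, 0], [0, 0, 0, -0.002, 0], [0, 0, 0, -0.002, 0], [0, 0, 0, -0.002, 0], [0, 0, 0, -0.002, 0]]}}

```text
time: 16.08
tcp_pos: [0.6582, -0.0503, -0.0062]
ee_rot: [-180.0, -0.0, 7.4]
contact_force: [-1.0, 1.4, 6.2]
finger_gap: 0.446
grip_force: 60.9
```

>>> {"api": "step_arm", "payload": {"series": [[0, 0, 0, 0.003, 0], [0, 0, 0, 0.006, 0], [0, 0, 0, 0.01, 0], [0, 0, 0, 0.014, 0], [0, 0, 0, 0.017, 0], [0, 0, 0, 0.02, 0], [0, 0, 0, 0.02, 0]]}}

```text
time: 16.67
tcp_pos: [0.6583, -0.0504, 0.0143]
ee_rot: [180.0, -0.1, 7.4]
contact_force: [0.6, 0.1, -1.7]
finger_gap: 0.448
grip_force: 60.3
```

Run:
```python
from h import *
o=[]
for c in ('scene','side'):
    im,C=grab(c);q=proj(C,robot.sense()['tcp_pos']).astype(int)
    o.append(cv2.resize(im[q[1]-40:q[1]+20,q[0]-50:q[0]+30],(400,300),interpolation=cv2.INTER_CUBIC)[:,:,::-1])
im,C=grab('wrist');o.append(cv2.resize(im,(400,300))[:,:,::-1])
cv2.imwrite('pics/m6.png',np.vstack([np.hstack(o[:2]),np.hstack([o[2],o[2]*0])]))
```

```text
(no output)
```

View pics/m6.png

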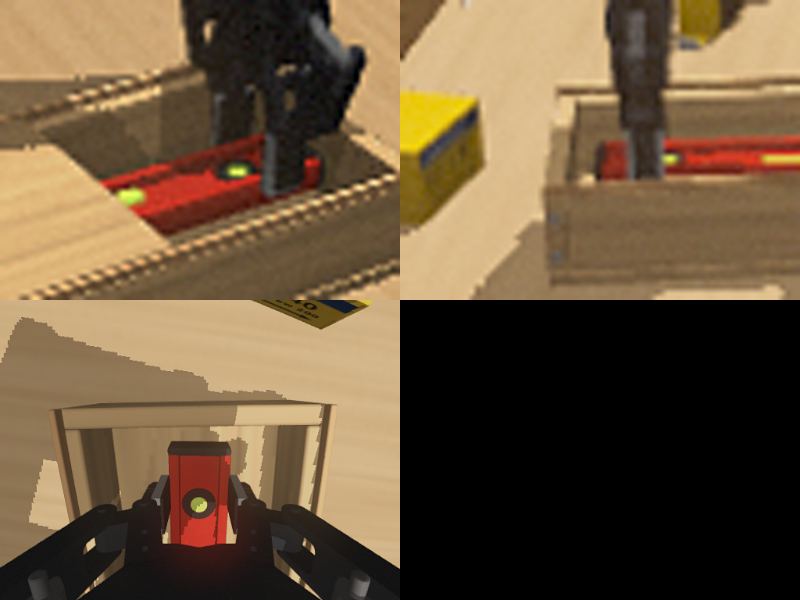

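>>> {"api": "step_arm", "payload": {"series": [[0, 0, 0, 0.003, 0], [0, 0, 0, 0.006, 0], [0, 0, 0, 0.009, 0], [0, 0, 0, 0.012, 0], [0, 0, 0, 0.014, 0], [0, 0, 0, 0.014, 0]]}}

```text
time: 17.32
tcp_pos: [0.6581, -0.0503, 0.028]
ee_rot: [180.0, -0.0, 7.4]
contact_force: [0.7, 0.8, -3.5]
finger_gap: 0.449
grip_force: 60.5
```

>>> {"api": "step_arm", "payload": {"series": [[0, 0, 0, 0.002, 0], [0, 0, 0, 0.004, 0], [0, 0, 0, 0.006, 0], [0, 0, 0, 0.006, 0]]}}

```text
time: 17.65
tcp_pos: [0.6579, -0.0504, 0.0337]
ee_rot: [-180.0, 0.0, 7.4]
contact_force: [-1.5, -0.3, -5.8]
finger_gap: 0.448
grip_force: 60.8
```

>>> {"api": "step_arm", "payload": {"series": [[0, 0, 0, 0.002, 0], [0, 0, 0, 0.004, 0], [0, 0, 0, 0.006, 0], [0, 0, 0, 0.007, 0], [0, 0, 0, 0.007, 0]]}}

```text
time: 18.07
tcp_pos: [0.6581, -0.0504, 0.0408]
ee_rot: [180.0, -0.0, 7.4]
contact_force: [0.4, -1.2, -4.9]
finger_gap: 0.447
grip_force: 60.8
```

>>> {"api": "step_arm", "payload": {"series": [[0, 0, 0, 0.002, 0], [0, 0, 0, 0.004, 0], [0, 0, 0, 0.006, 0], [0, 0, 0, 0.007, 0], [0, 0, 0, 0.007, 0]]}}

```text
time: 18.48
tcp_pos: [0.6581, -0.0502, 0.0478]
ee_rot: [-180.0, -0.0, 7.4]
contact_force: [-0.1, 0.5, -4.8]
finger_gap: 0.448
grip_force: 60.8
```

>>> {"api": "step_arm", "payload": {"series": [[0, 0.005, 0.0007, 0.001, 0], [0, 0.01, 0.0014, 0.002, 0], [0, 0.015, 0.002, 0.003, 0], [0, 0.02, 0.0027, 0.004, 0], [0, 0.025, 0.0034, 0.005, 0], [0, 0.03, 0.004, 0.006, 0], [0, 0.03, 0.004, 0.006, 0]]}}

```text
time: 19.07
tcp_pos: [0.6891, -0.0462, 0.0537]
ee_rot: [180.0, -0.1, 7.4]
contact_force: [1.6, 0.2, -2.6]
finger_gap: 0.443
grip_force: 60.9
```

>>> {"api": "step_arm", "payload": {"series": [[0, 0.006, 0.0008, 0.0012, 0], [0, 0.012, 0.0016, 0.0024, 0], [0, 0.018, 0.0024, 0.0036, 0], [0, 0.024, 0.0032, 0.0048, 0], [0, 0.03, 0.004, 0.006, 0], [0, 0.036, 0.0048, 0.0072, 0], [0, 0.04, 0.0055, 0.008, 0], [0, 0.04, 0.0055, 0.008, 0]]}}

```text
time: 19.73
tcp_pos: [0.7289, -0.0407, 0.0616]
ee_rot: [-180.0, -0.0, 7.4]
contact_force: [1.2, 0.5, -2.6]
finger_gap: 0.449
grip_force: 61.0
```

>>> {"api": "step_arm", "payload": {"series": [[0, 0.006, 0.0008, 0.0012, 0], [0, 0.012, 0.0016, 0.0024, 0], [0, 0.018, 0.0024, 0.0036, 0], [0, 0.024, 0.0032, 0.0048, 0], [0, 0.03, 0.004, 0.006, 0], [0, 0.036, 0.0048, 0.0072, 0], [0, 0.042, 0.0057, 0.0084, 0], [0, 0.048, 0.0064, 0.0096, 0], [0, 0.05, 0.0067, 0.01, 0], [0, 0.05, 0.0067, 0.01, 0]]}}

```text
time: 20.57
tcp_pos: [0.7784, -0.034, 0.0713]
ee_rot: [-180.0, -0.0, 7.4]
contact_force: [-0.4, -0.2, -2.1]
finger_gap: 0.448
grip_force: 61.1
```

Run:
```python
from h import *
o=[]
for c in ('scene','side'):
    im,C=grab(c);q=proj(C,robot.sense()['tcp_pos']).astype(int)
    x0=max(q[0]-(110 if c=='scene' else 30),0);y0=q[1]-50
    o.append(cv2.resize(im[y0:y0+105,x0:x0+140],(400,300),interpolation=cv2.INTER_CUBIC)[:,:,::-1])
cv2.imwrite('pics/m7.png',np.hstack(o))
```

```text
(no output)
```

View pics/m7.png

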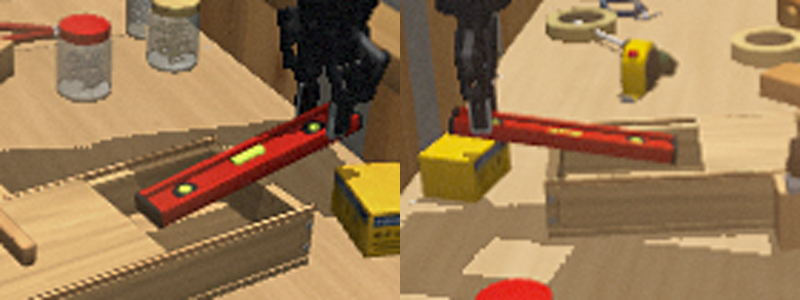

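The level is on the slant, with its near end already past the lid edge. I'll lift it straight up.

>>> {"api": "step_arm", "payload": {"series": [[0, 0, 0, 0.005, 0], [0, 0, 0, 0.01, 0], [0, 0, 0, 0.02, 0], [0, 0, 0, 0.03, 0], [0, 0, 0, 0.045, 0], [0, 0, 0, 0.06, 0], [0, 0, 0, 0.075, 0], [0, 0, 0, 0.09, 0], [0, 0, 0, 0.105, 0], [0, 0, 0, 0.12, 0], [0, 0, 0, 0.13, 0], [0, 0, 0, 0.14, 0], [0, 0, 0, 0.14, 0], [0, 0, 0, 0.14, 0], [0, 0, 0, 0.14, 0], [0, 0, 0, 0.14, 0], [0, 0, 0, 0.14, 0]]}}

```text
time: 22.08
tcp_pos: [0.7778, -0.0341, 0.2105]
ee_rot: [-180.0, 0.1, 7.4]
contact_force: [0.4, -0.6, -1.6]
finger_gap: 0.444
grip_force: 61.2
```

Run:
```python
from h import *
for q in ('level_end_a','level_mid'):
    cs={}
    for c in ('scene','side'):
        im,C=grab(c);r=robot.spot_in(q,c)[:3];cs[c]=(C,r)
    for a in cs['scene'][1]:
        for b in cs['side'][1]:
            print(q,round(a['score'],2),round(b['score'],2),tri([(cs['scene'][0],a['centre']),(cs['side'][0],b['centre'])]).round(3))
# lowest extent of the level: mask end columns in both views
E=[]
for c in ('scene','side'):
    im,C=grab(c);m=robot.regions_of('spirit_level',c)[0];ys,xs=np.nonzero(m['mask'])
    i=xs<np.percentile(xs,3) if c=='scene' else xs>np.percentile(xs,97)
    E.append((C,(xs[i].mean(),ys[i].mean())))
P=tri(E);print('near end',P,[proj(C,P)-px for C,px in E])
s=robot.sense();print(s['tcp_pos'],s['grip_force'],s['qvel'])
```

```text
level_end_a 0.97 0.6 [ 0.67  -0.054  0.22 ]
level_mid 0.74 0.72 [ 0.682 -0.044  0.212]
near end [ 0.58169332 -0.05065487  0.20219248] [array([ 0.65968091, -0.52924455]), array([0.57359163, 0.43101904])]
[ 0.77798218 -0.03410851  0.21148345] 61.157859563827515 [ 0.18980507 -0.08827653  0.10099214  0.04114842 -0.02526343 -0.01474149]
```

The near end is at z ≈ 0.20 m, well clear, the grip reads 61 N and the level is at rest.

```bash
python3 -c "
from bench import robot
print(robot.hand_in())"
```

```text
the job is handed in; nothing more can be done
None
```

The job is handed in: the knob is turned, the lid is slid back, and the gripper holds the level with its lower end about 0.20 m above the bench; the hand-in returned no verdict, and the first grip on the lid bar closed just above it and had to be repeated.

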